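# Nudge a hard drive into the eraser's corner and start it

## Task

With the fingertips, push the hard drive with the blue label along the bench until it lies square in the corner of the erasing station: its long side flush against the aluminium guide rail and its short end flush against the black eraser. Only then press the eraser's red button fully down, let it come up again and move clear, with the drive still in its corner. Do not lift or tip the drive, and leave everything else on the bench where it is.

Things in the scene. Friction and masses are not known exactly. Their poses are not given: they have to be found in the camera images.
- drive: The hard drive to push: a loose aluminium block 102 x 147 x 26 mm (its x, y, z) with a blue label on top, about 0.4 to 0.75 kg, lying flat. Origin at the centre of its underside; its long sides run along its own y. It slides freely on the bench and starts away from both the rail and the eraser. Either of its ends may face the eraser.
- guide: Aluminium guide rail fixed to the bench, 460 mm long along its own y, 20 mm high. Origin on the bench in the middle of the face that the drive is pushed against; that face is the plane x = 0 of its frame and looks to its -x, towards the robot. The rail itself is 16 mm thick, with a 2 mm high lip behind it.
- eraser: Black eraser unit fixed to the bench, 96 x 70 x 55 mm (its x, y, z), its axes parallel to the guide's, standing against the robot-side face of the rail (2 mm gap) near one end, the left (+y) or the right (-y) end by turns. Origin at the centre of its underside; its two end faces with yellow stripes are at y = -35 and +35 mm, and the drive is to touch the one that looks to the middle of the rail.
- start_top (a point): Centre of the top of the red button (diameter 32 mm) in the middle of the eraser's top. Sprung: travels 6 mm straight down, needs 5 N to go fully down and comes up when released.
- start (a joint): Travel of the red button: 0 up, 0.006 m fully down.
- other_drive: Bystander: another hard drive of the same size (102 x 147 x 26 mm) with a yellow label, at the left. Origin at the centre of its underside.
- tin: Bystander: a small steel tin, diameter 44, height 40 mm, loose, standing in front of the rail near the end opposite the eraser. Origin at the centre of its underside.
- mug: Bystander: blue mug, diameter 76, height 85 mm, at the left. Origin under its centre.
- driver: Bystander: screwdriver 190 mm long lying at the right. Origin on the bench under it, between its ends.
- tape: Bystander: yellow tape ring, diameter 90, height 20 mm, behind the rail. Origin at the centre of its underside.
- mouse: Bystander: black computer mouse about 76 x 58 x 37 mm at the right. Origin on its underside.
- spray: Bystander: white spray can with a red label, diameter 44, height 130 mm, behind the rail. Origin at the centre of its underside.

How it is judged:
By the outcome, as a careful person would: the job done as asked, in the order asked, and still so for the second after the job is handed in, with the robot touching nothing.
It also fails if it takes over 56 s, if anything falls off the work surface, if the arm or the gripper's body presses on something with over 40 N, if the wrist force passes 120 N, or if a joint passes its speed limit or range.

## Robot

A 7-joint arm with a two-finger parallel gripper is mounted at the origin on the work surface. World frame = base frame: x ahead of the robot, y to its left, z up, the work surface at z = 0. Lengths are in m, angles in rad, forces in N, time in s.
With the tool pointing down it reaches from about 0.4 to 0.875 m from the base axis. Payload 19.3 kg.
Tool frame: the origin (TCP) lies on the centre line of the jaws, within the pads' length; the fingertips stand 8 mm ahead of it and the grasp point (between the pads) lies 11 mm behind it; z points along the fingers, y is the line along which they close (so a half turn about z gives the same grasp; the last joint's range is limited). The gripper opens to 85 mm and grips with 20 to 120 N. Pads are 22 mm wide; open, the fingers measure 114 mm over their backs; the gripper's body (76 mm by 85 mm) begins 54 mm behind the grasp point. The pads swing forward as they close: fully open they stand 13 mm farther back than shut.
Start: joints at [-1.17, 0.521, -0.036, 1.599, 0.021, 1.021, -0.113], TCP at [0.284, 0.557, 0.239] pointing down, gripper open.
Joint ranges: [-2.91, 2.91], [-0.3, 2.13], [-1.5, 1.42], [0.17, 2.43], [-1.26, 4.41], [0.16, 1.93], [-2.52, 2.52]. Speed limits (rad/s): [1.89, 1.89, 2.39, 2.39, 3.01, 3.01, 3.01].

## Interface

Orientations are given as [roll, pitch, yaw] about the fixed x, y, z axes, in that order (R = Rz(yaw) Ry(pitch) Rx(roll)).
In Python, from workcell import status, grab_frame, camera_params, bot, search_frame, silhouettes gives the robot as it stands.
- The arm moves only by the shell command python3 -m creep 'ROWS' [FORCE]. ROWS is JSON, a list of rows, each a list of 5 numbers: the shift along the tool's x, y, z in units of 60 mm (1.0 is 60 mm), then the turn about the tool's z in units of 8 degrees (1.0 is 8 degrees), then the opening, from 0 (shut) to 1 (fully open). In form: [[x, y, z, twist, hand], ...]. A call has 1 to 5 rows; each row is the pose to reach, as a shift and turn from the pose commanded when the call began, along the tool's axes at that moment; what a row does not reach only later rows make up. A row lasts 1/8 s, in which the tool goes at most 62.5 mm and 10.7 degrees, less where a joint would pass 70% of its speed; a pose out of reach is approached as far as the arm can. A call with a gripper value outside its range is refused whole. The fingers move at their own pace and stop on an object; FORCE is the grip in N (left out, the last holds). Time passes only in rows, so rows that repeat a pose let the fingers close. It gives the time, the measured TCP pose, the force, the opening and the grip force at its end, in the units of the state.
- status.observe(): the state, without advancing time (a new reading comes with each control period).
- grab_frame(name): name is "scene" or "top" or "wrist"; returns the picture (420x560x3 uint8, blue, green, red); there is no depth.
- camera_params(name): a dict with "K" (3x3 intrinsics, pixels), "rvec" (rotation vector, rad) and "tvec" (3), from world to camera coordinates, as OpenCV has them; the wrist camera has in their place "tool_from_camera" (4x4, takes a point from camera to tool coordinates, whose origin is the TCP and whose axes are the flange's). Camera axes: x right, y down, z forward; pixel columns grow to the right and rows downward; lengths in m; the calibration is good to about 2 mm. The wrist camera is an equidistant fisheye: a pixel r from the principal point sees the ray r / f radians off the axis. A picture is of the moment at which its call begins: read the wrist's pose just before it. camera_params takes no time and is no camera call.
- bot.job_done(): hands the job in; it is judged then, once.
Trained networks look in the newest picture that a camera, given by its name, has taken for a name from the list of things; names that differ only in an ending like _2 or _b are one class to them, and where a whole thing is asked for, a point or a joint stands for the part that bears it (a point fixed in the world has none). Each returns a list of dicts, best first, with "p" (0 to 1); they miss things now and then, are a little off and sometimes report something else, mostly with a low value. They report only what shows in the picture. A call takes as long as a camera call.
- search_frame(camera, name): "extent" ([left, top, right, bottom] as shares, 0 to 1, of the picture: columns of its width, rows of its height, round what is visible of it).
- silhouettes(camera, name): "mask" (420x560 bool, what is visible of it) and "extent" ([left, top, right, bottom] as shares, 0 to 1, of the picture: columns of its width, rows of its height, round what is visible of it).
The state is a dict: "clock": time; "qpos": joint angles; "qd": joint speeds; "joint_efforts": joint torques, N m; "position": TCP position; "tool_rot": TCP orientation; "force": force on the tool from outside, world axes, zero at the start; "moment": the same for the moment, N m; "grip_width": finger opening in m; "finger_force": force on a finger pad.
Only numpy, scipy, OpenCV 4.12 (cv2) and the standard library are available. Lean on these libraries where they do the work, as an engineer would, in place of code of your own. Each camera call takes 0.05 s, during which the arm holds its last target. There are 200 camera calls.

## Working session

There is one attempt and no reset: what is moved stays moved. The work goes in short steps, Python scripts to look and compute and a shell command to move; the robot and the scene stay as the last step left them, time stands still between calls to the robot, and variables do not carry over. Pictures are saved under pics/ and viewed, at most 10 in all, crops included, and the job is handed in when it is done.

```bash
mkdir -p pics; cat > h.py <<'E'
import numpy as np, cv2
from workcell import status, grab_frame, camera_params, bot, search_frame, silhouettes
def cam(n):
    c=camera_params(n); R=cv2.Rodrigues(np.array(c["rvec"],float))[0]; return np.array(c["K"],float),R,np.array(c["tvec"],float).ravel()
def back(n,uv,z):
    K,R,t=cam(n); uv=np.atleast_2d(uv).astype(float)
    d=np.c_[uv,np.ones(len(uv))]@np.linalg.inv(K).T@R; o=-R.T@t
    return o+d*((z-o[2])/d[:,2])[:,None]
def proj(n,P):
    K,R,t=cam(n); p=(np.atleast_2d(P)@R.T+t)@K.T; return p[:,:2]/p[:,2:]
E
python3 - <<'E'
from h import *
s=status.observe(); print(s)
for n in("top","scene"):
    im=grab_frame(n); cv2.imwrite(f"pics/{n}0.png",im)
    K,R,t=cam(n); print(n,-R.T@t)
    for k in("drive","eraser","guide","start_top","tin","other_drive"):
        for d in search_frame(n,k)[:2]:
            e=np.array(d["extent"])*[560,420,560,420]; print(k,round(d["p"],2),e.round(0), back(n,[[(e[0]+e[2])/2,(e[1]+e[3])/2]],0.02).round(3))
E
```

```text
{'clock': 0.0, 'qpos': array([-1.17019689,  0.52203908, -0.03635314,  1.60000307,  0.02117598,
        1.02107915, -0.11279086]), 'qd': array([-0.00012363, -0.00049588, -0.00010609,  0.00031468, -0.00049979,
       -0.00056002,  0.00107196]), 'joint_efforts': array([-5.05144835e-04, -9.27105618e+01,  1.97958335e+00, -3.69935203e+01,
        1.77093165e-02,  8.13509105e-03,  8.27675012e-05]), 'position': array([0.28336441, 0.55670692, 0.23871157]), 'tool_rot': array([-3.14044865e+00,  4.77690286e-05,  2.67080209e+00]), 'force': array([-0.09382356,  0.31167604, -0.42935644]), 'moment': array([-0.01516078, -0.02419358,  0.01492506]), 'finger_force': 0.0, 'grip_width': 0.08530761701439478}
top [0.37845058 0.0091328  1.23863821]
drive 0.89 [245. 242. 303. 291.] [[0.499 0.044 0.02 ]]
drive 0.53 [ 87. 259. 157. 318.] [[0.433 0.444 0.02 ]]
eraser 0.9 [188. 219. 220. 257.] [[0.572 0.235 0.02 ]]
guide 0.9 [188. 201. 362. 220.] [[0.651 0.046 0.02 ]]
start_top 0.66 [196. 233. 210. 243.] [[0.572 0.238 0.02 ]]
tin 0.64 [336. 217. 352. 238.] [[ 0.608 -0.144  0.02 ]]
tin 0.32 [437. 206. 457. 236.] [[ 0.631 -0.422  0.02 ]]
other_drive 0.67 [ 90. 259. 159. 317.] [[0.434 0.439 0.02 ]]
scene [ 1.18712173 -0.09677204  0.93208107]
drive 0.77 [262. 188. 311. 227.] [[0.517 0.047 0.02 ]]
eraser 0.66 [338. 191. 376. 232.] [[0.564 0.24  0.02 ]]
eraser 0.47 [215. 233. 231. 255.] [[ 0.606 -0.143  0.02 ]]
guide 0.66 [213. 222. 378. 278.] [[0.657 0.043 0.02 ]]
tin 0.56 [215. 233. 232. 254.] [[ 0.605 -0.141  0.02 ]]
other_drive 0.76 [381. 147. 439. 195.] [[0.444 0.443 0.02 ]]
```

```bash
python3 - <<'E'
from h import *
im=cv2.imread("pics/top0.png"); c=im[185:325,80:370]; cv2.imwrite("pics/c0.png",cv2.resize(c,None,fx=2.75,fy=2.75,interpolation=cv2.INTER_CUBIC))
im=cv2.imread("pics/scene0.png"); c=im[140:290,200:400]; cv2.imwrite("pics/c1.png",cv2.resize(c,None,fx=4,fy=4,interpolation=cv2.INTER_CUBIC))
E
```

```text
(no output)
```

View pics/c0.png

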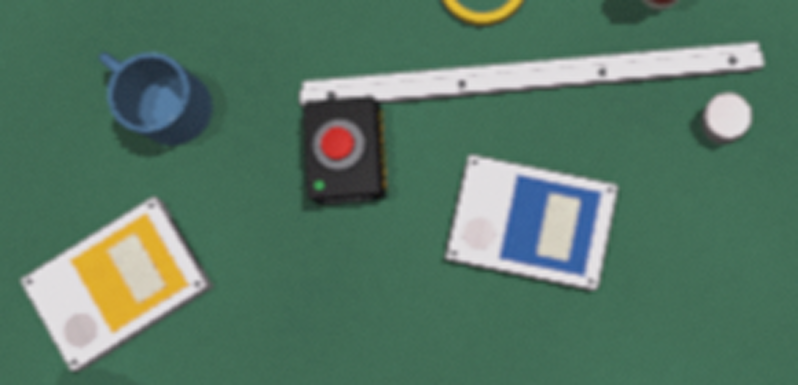

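View pics/c1.png

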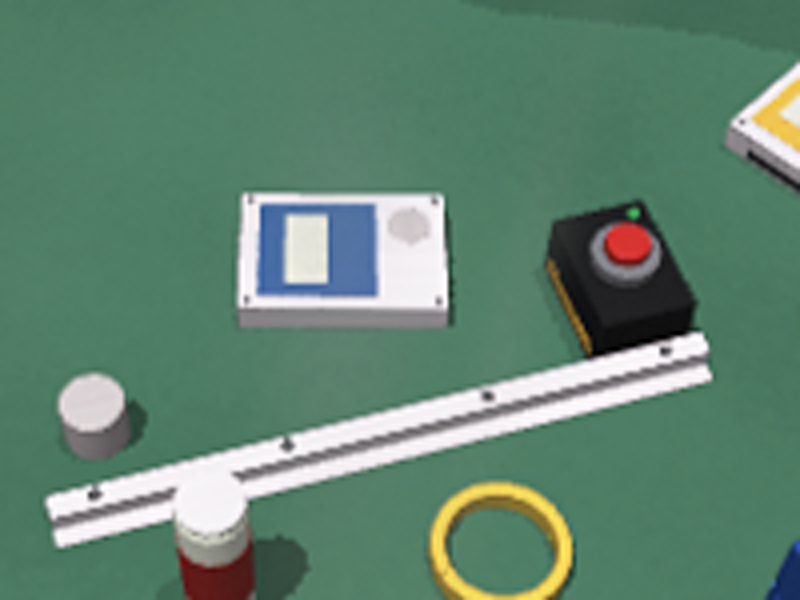

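The top view shows the eraser at the left end (button near crop 337,143), and the rail's front edge from (303,104) to (763,67). The blue drive's corners are at (470,156), (616,185), (597,290) and (446,260). The tin is at (727,117), well clear of the drive's path.

```bash
cat >> h.py <<'E'
def tri(a,b):
    A=[]
    for n,uv in(("top",a),("scene",b)):
        K,R,t=cam(n);P=K@np.c_[R,t];A+=[uv[0]*P[2]-P[0],uv[1]*P[2]-P[1]]
    v=np.linalg.svd(np.array(A))[2][-1];return v[:3]/v[3]
def fitblock(n,mask,dims,x0,dz=0):
    # fit (x,y,yaw) of a block on the bench to a mask by hull edge match
    from scipy.optimize import minimize
    m=mask.astype(np.uint8); 
    def rend(p):
        c,s=np.cos(p[2]),np.sin(p[2]); P=[[p[0]+c*a-s*b,p[1]+s*a+c*b,z] for a in(-dims[0]/2,dims[0]/2) for b in(-dims[1]/2,dims[1]/2) for z in(0,dims[2])]
        h=cv2.convexHull(proj(n,P).astype(np.float32)).reshape(-1,2)
        im=np.zeros((1680,2240),np.uint8); cv2.fillPoly(im,[np.round((h+.5)*4*16).astype(np.int32)],255,shift=4)
        return cv2.resize(im,(560,420),interpolation=cv2.INTER_AREA)/255.
    f=lambda p:np.abs(rend(p)-m).sum()
    r=minimize(f,x0,method="Nelder-Mead",options=dict(initial_simplex=np.array([x0]+[np.array(x0)+d for d in([.015,0,0],[0,.015,0],[0,0,.1])]),xatol=1e-4,fatol=.1))
    return r.x,r.fun,m.sum()
E
cat > m.py <<'E'
from h import *
T=lambda a:np.array(a)/2.75+[80,185]-.3; S=lambda a:np.array(a)/4+[200,140]-.3
print("button",tri(T([337,143]),S([628,243])))
d=back("top",T([[470,156],[616,185],[597,290],[446,260]]),.026); print("drive top\n",d.round(4),d.mean(0)); 
print("sides",np.linalg.norm(np.roll(d,-1,0)-d,axis=1), np.degrees(np.arctan2(*(d[0]-d[1])[[0,1]])),np.degrees(np.arctan2(*(d[3]-d[2])[[0,1]])))
ds=back("scene",S([[447,311],[239,311],[243,194],[445,194]]),.026); print("scene\n",ds.round(4),ds.mean(0))
print("rail front top",back("top",T([[303,104],[763,67]]),.02)); print("rail back bottom etc scene",back("scene",S([[708,335],[48,500]]),.02))
print("eraser top",back("top",T([[305,103],[377,98],[382,194],[305,200]]),.055))
grab_frame("top"); 
for k,dm,x0 in(("drive",(.102,.147,.026),[.5,.044,-.2]),("eraser",(.096,.07,.055),[.575,.237,.08])):
    for n in("top","scene"):
        grab_frame(n); m=silhouettes(n,k)
        if m: print(k,n,m[0]["p"],fitblock(n,m[0]["mask"],dm,x0))
for n in("top","scene"):
    grab_frame(n); m=silhouettes(n,"guide")[0]["mask"].astype(np.uint8)
    b=cv2.boxPoints(cv2.minAreaRect(np.argwhere(m)[:,::-1].astype(np.float32))); print("guide",n,back(n,b,.01).round(4))
E
python3 m.py
```

```text
button [0.56679539 0.22916411 0.07620244]
drive top
 [[ 0.5646  0.1079  0.026 ]
 [ 0.5389 -0.035   0.026 ]
 [ 0.4374 -0.018   0.026 ]
 [ 0.4631  0.1275  0.026 ]] [0.50097615 0.04560686 0.026     ]
sides [0.14517345 0.10288282 0.14780096 0.10339332] 10.20325984343948 10.00557824592692
scene
 [[ 0.566   0.1076  0.026 ]
 [ 0.5405 -0.0345  0.026 ]
 [ 0.4369 -0.0159  0.026 ]
 [ 0.463   0.1296  0.026 ]] [0.50161154 0.04671472 0.026     ]
rail front top [[ 0.61430306  0.27549614  0.02      ]
 [ 0.66060812 -0.17984316  0.02      ]]
rail back bottom etc scene [[ 0.61353936  0.28202745  0.02      ]
 [ 0.66274006 -0.17772219  0.02      ]]
eraser top [[0.60854573 0.26597968 0.055     ]
 [0.61478611 0.19694936 0.055     ]
 [0.52208803 0.18773387 0.055     ]
 [0.51494281 0.26044472 0.055     ]]
drive top 0.58 (array([ 0.50382946,  0.04577579, -0.19452954]), np.float64(119.93333333333334), np.uint64(2046))
drive scene 0.8 (array([ 0.4990331 ,  0.04673043, -0.18969595]), np.float64(80.25490196078431), np.uint64(1681))
eraser top 0.81 (array([0.56821638, 0.22919749, 0.09692895]), np.float64(69.49803921568628), np.uint64(1078))
eraser scene 0.67 (array([0.56376461, 0.22989481, 0.06164126]), np.float64(149.156862745098), np.uint64(1030))
guide top [[ 0.6415  0.2801  0.01  ]
 [ 0.6892 -0.1775  0.01  ]
 [ 0.6575 -0.1797  0.01  ]
 [ 0.6103  0.2757  0.01  ]]
guide scene [[ 0.6519 -0.1799  0.01  ]
 [ 0.6031  0.2829  0.01  ]
 [ 0.6481  0.2778  0.01  ]
 [ 0.6929 -0.1747  0.01  ]]
```

```bash
cat > go.py <<'E'
# usage: go.py x y z yaw  -> row needed from measured pose ; also pose in guide frame
import sys; from h import *
O=np.array([.637,.048]);psi=.104;ex=np.array([np.cos(psi),np.sin(psi)]);ey=np.array([-ex[1],ex[0]])
s=status.observe();p=s["position"];yaw=s["tool_rot"][2]
print("t",round(s["clock"],2),"p",p.round(4),"yaw",round(yaw,3),"guide xy",((p[:2]-O)@ex).round(4),((p[:2]-O)@ey).round(4),"F",s["force"].round(1),"q7",s["qpos"][6].round(2))
if len(sys.argv)>1:
    a=list(map(float,sys.argv[1:6]))
    t=O+a[0]*ex+a[1]*ey   # guide-frame target
    d=t-p[:2]; c,n=np.cos(yaw),np.sin(yaw)
    dy=(a[3]+psi-yaw+np.pi)%(2*np.pi)-np.pi
    print("row",((d@[c,n])/.06).round(3),((d@[n,-c])/.06).round(3),((p[2]-a[2])/.06).round(3),(-np.degrees(dy)/8).round(3))
E
python3 -m creep '[[-5.64,-6.6,1.0,-4.1,1],[-5.64,-6.6,1.0,-4.1,1],[-5.64,-6.6,1.0,-4.1,1],[-5.64,-6.6,1.0,-4.1,1],[-5.64,-6.6,1.0,-4.1,1]]'
python3 go.py -.230 0.022 .1 3.1416
```

```text
clock: 1.98
position: [0.3565, 0.2532, 0.2035]
tool_rot: [3.141, 0.001, -3.04]
force: [2.5, -0.3, 0.8]
grip_width: 0.0852
finger_force: 0.0
t 1.98 p [0.3565 0.2532 0.2035] yaw -3.04 guide xy -0.2577 0.2332 F [ 2.5 -0.3  0.8] q7 0.87
row -0.469 -3.519 1.726 -0.016
```

```bash
python3 -m creep '[[-0.47,-3.52,1.72,0,1],[-0.47,-3.52,1.72,0,1],[-0.47,-3.52,1.72,0,1],[-0.47,-3.52,1.72,0,1],[-0.47,-3.52,1.72,0,1]]'
python3 go.py -.230 0.022 .02 3.1416
python3 - <<'E'
from h import *
im=grab_frame("wrist"); cv2.imwrite("pics/w1.png",im)
E
```

```text
clock: 2.6
position: [0.4054, 0.0448, 0.0992]
tool_rot: [-3.141, -0.002, -3.045]
force: [0.3, 1.5, -0.1]
grip_width: 0.0853
finger_force: 0.0
t 2.6 p [0.4054 0.0448 0.0992] yaw -3.045 guide xy -0.2307 0.0209 F [ 0.3  1.5 -0.1] q7 1.35
row -0.011 0.019 1.32 -0.054
```

View pics/w1.png

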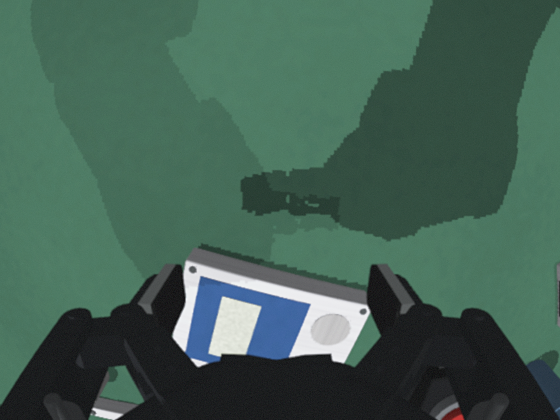

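Drive lies just ahead of the open fingers. The near long edge runs from (195,255) to (368,310), tilted about as expected. I'm going down behind it.

```bash
python3 -m creep '[[-0.01,0.02,0.6,0,1],[-0.01,0.02,1.1,0,1],[-0.01,0.02,1.4,0,1],[-0.01,0.02,1.45,0,1],[-0.01,0.02,1.45,0,1]]'
python3 go.py
python3 - <<'E'
from h import *
im=grab_frame("scene"); c=im[130:280,200:400]; cv2.imwrite("pics/s2.png",cv2.resize(c,None,fx=4,fy=4,interpolation=cv2.INTER_CUBIC))
E
```

```text
clock: 3.28
position: [0.4064, 0.0498, 0.0139]
tool_rot: [3.141, 0.001, -3.039]
force: [-0.2, -0.4, -0.8]
grip_width: 0.0853
finger_force: 0.0
t 3.27 p [0.4064 0.0498 0.0139] yaw -3.039 guide xy -0.2292 0.0257 F [-0.2 -0.4 -0.8] q7 1.32
```

View pics/s2.png

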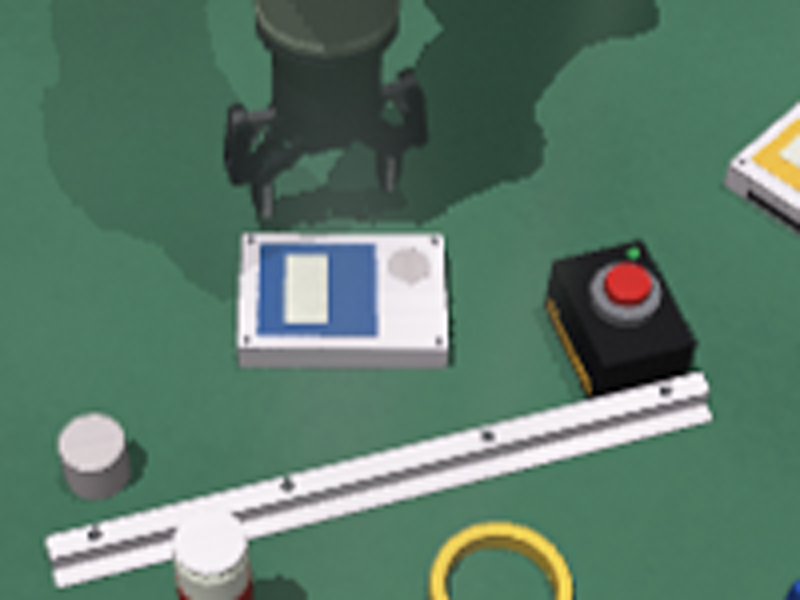

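```bash
python3 - <<'E'
from h import *
for z in(0,.006,.019,.03): print(z,back("scene",[[265.9,183.5],[297.4,176.7]],z).round(4))
E
python3 go.py
```

```text
0 [[ 0.4     0.0055  0.    ]
 [ 0.3901  0.1053 -0.    ]]
0.006 [[0.4051 0.0049 0.006 ]
 [0.3952 0.104  0.006 ]]
0.019 [[0.4161 0.0034 0.019 ]
 [0.4064 0.1012 0.019 ]]
0.03 [[0.4254 0.0022 0.03  ]
 [0.4158 0.0988 0.03  ]]
t 3.33 p [0.4066 0.0497 0.0141] yaw -3.039 guide xy -0.229 0.0256 F [-0.2  0.3 -0.5] q7 1.32
```

```bash
python3 -m creep '[[0,-0.15,0.07,0,1],[-0.2,-0.15,0.07,0,1],[-0.35,-0.15,0.07,0,1],[-0.5,-0.15,0.07,0,1],[-0.65,-0.15,0.07,0,1]]'
python3 go.py
python3 -m creep '[[-0.2,0,0,0,1],[-0.4,0,0,0,1],[-0.6,0,0,0,1],[-0.8,0,0,0,1],[-0.85,0,0,0,1]]'
python3 go.py
```

```text
clock: 3.95
position: [0.4458, 0.0438, 0.0091]
tool_rot: [-3.141, -0.002, -3.041]
force: [-5.7, -3.4, 1.7]
grip_width: 0.0852
finger_force: 2.5
t 3.95 p [0.4458 0.0438 0.0091] yaw -3.041 guide xy -0.1906 0.0156 F [-5.7 -3.4  1.7] q7 1.35
clock: 4.58
position: [0.4968, 0.0494, 0.0091]
tool_rot: [-3.142, -0.001, -3.04]
force: [-8.9, -0.6, 6.4]
grip_width: 0.0857
finger_force: 4.4
t 4.58 p [0.4968 0.0494 0.0091] yaw -3.04 guide xy -0.1393 0.0159 F [-8.9 -0.6  6.4] q7 1.36
```

```bash
python3 - <<'E'
from h import *
im=grab_frame("scene"); c=im[130:280,200:400]; cv2.imwrite("pics/s3.png",cv2.resize(c,None,fx=4,fy=4,interpolation=cv2.INTER_CUBIC))
E
```

```text
(no output)
```

View pics/s3.png

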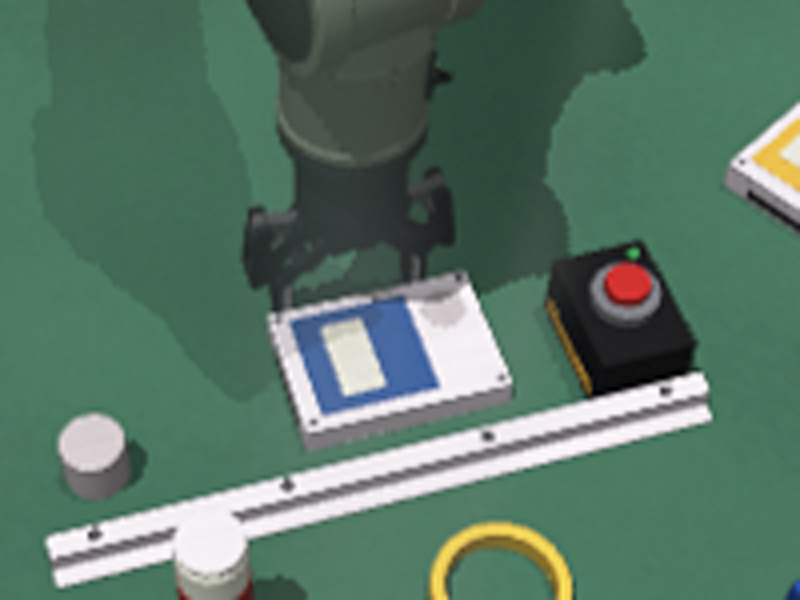

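The drive is now parallel to the rail, about 15–20 mm short of it, both fingers in contact. I'll push on until the force rises.

```bash
python3 -m creep '[[-0.08,0,0,0,1],[-0.16,0,0,0,1],[-0.24,0,0,0,1],[-0.3,0,0,0,1],[-0.34,0,0,0,1]]'
python3 go.py
python3 -m creep '[[-0.03,0,0,0,1],[-0.06,0,0,0,1],[-0.06,0,0,0,1]]'
python3 go.py
```

```text
clock: 5.25
position: [0.5161, 0.0514, 0.009]
tool_rot: [-3.141, -0.002, -3.04]
force: [-7.6, -0.3, 4.6]
grip_width: 0.0856
finger_force: 3.9
t 5.25 p [0.5161 0.0514 0.009 ] yaw -3.04 guide xy -0.1199 0.0159 F [-7.6 -0.3  4.6] q7 1.37
clock: 5.62
position: [0.5199, 0.0517, 0.0091]
tool_rot: [-3.141, -0.001, -3.04]
force: [-6.5, -0.3, 3.0]
grip_width: 0.0855
finger_force: 2.8
t 5.62 p [0.5199 0.0517 0.0091] yaw -3.04 guide xy -0.1161 0.0159 F [-6.5 -0.3  3. ] q7 1.37
```

```bash
for i in 1; do python3 -m creep '[[-0.03,0,0,0,1],[-0.06,0,0,0,1],[-0.06,0,0,0,1]]'; done
python3 go.py
python3 -m creep '[[-0.03,0,0,0,1],[-0.06,0,0,0,1],[-0.06,0,0,0,1]]'
python3 go.py
```

```text
clock: 6.0
position: [0.5216, 0.0518, 0.0089]
tool_rot: [-3.141, -0.005, -3.04]
force: [-15.7, -0.9, 11.9]
grip_width: 0.0854
finger_force: 8.2
t 6.0 p [0.5216 0.0518 0.0089] yaw -3.04 guide xy -0.1144 0.0158 F [-15.7  -0.9  11.9] q7 1.37
clock: 6.38
position: [0.5219, 0.0516, 0.0085]
tool_rot: [-3.14, -0.011, -3.039]
force: [-34.2, -2.6, 26.1]
grip_width: 0.0855
finger_force: 17.4
t 6.38 p [0.5219 0.0516 0.0085] yaw -3.039 guide xy -0.1141 0.0156 F [-34.2  -2.6  26.1] q7 1.38
```

Flush against the rail (34 N, TCP stalled). I'm backing off, lifting and measuring.

```bash
python3 -m creep '[[0.2,0,0,0,1],[0.35,0,0,0,1],[0.35,0,-0.9,1,0.4],[0.35,0,-1.5,2,0.4],[0.35,0,-1.5,3,0.4]]'
python3 go.py -.051 -.125 .1 1.5708
```

```text
clock: 7.0
position: [0.5084, 0.0506, 0.1018]
tool_rot: [3.139, 0.005, 2.819]
force: [0.1, 0.3, -1.2]
grip_width: 0.0346
finger_force: 0.0
t 7.0 p [0.5084 0.0506 0.1018] yaw 2.819 guide xy -0.1276 0.016 F [ 0.1  0.3 -1.2] q7 1.08
row -2.134 -1.612 0.031 8.198
```

```bash
python3 -m creep '[[-2.13,-1.61,0,8.2,0.4],[-2.13,-1.61,0,8.2,0.4],[-2.13,-1.61,0,8.2,0.4],[-2.13,-1.61,0,8.2,0.4],[-2.13,-1.61,0,8.2,0.4]]'
python3 go.py -.051 -.125 .1 1.5708
python3 - <<'E'
from h import *
for n in("top","scene"):
    im=grab_frame(n); c=im[170:290,170:370]; cv2.imwrite(f"pics/p4{n}.png",cv2.resize(c,None,fx=4,fy=4,interpolation=cv2.INTER_CUBIC))
E
```

```text
clock: 7.62
position: [0.5983, -0.0818, 0.0991]
tool_rot: [3.141, 0.0, 1.88]
force: [-0.3, 0.8, 0.2]
grip_width: 0.0345
finger_force: 0.0
t 7.62 p [ 0.5983 -0.0818  0.0991] yaw 1.88 guide xy -0.052 -0.1251 F [-0.3  0.8  0.2] q7 0.6
row -0.002 0.016 -0.015 1.469
```

View pics/p4scene.png

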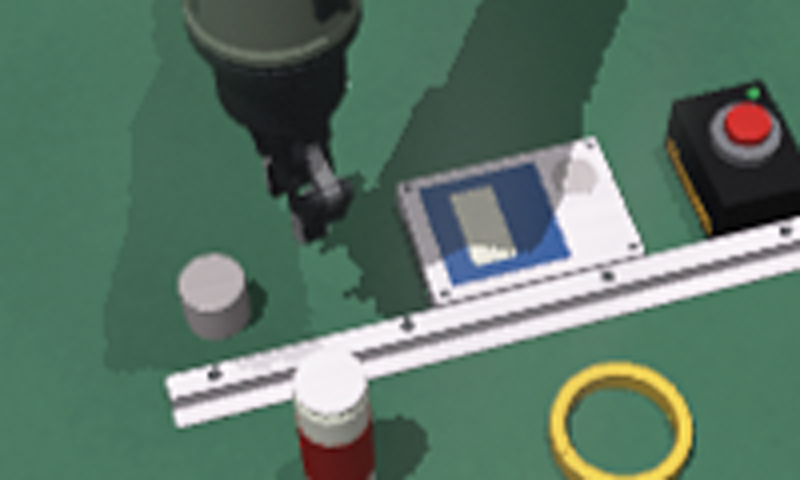

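The drive's long side lies along the rail. Its right end runs from (400,183) to (437,305), and there is a gap to the eraser.

```bash
python3 - <<'E'
from h import *
O=np.array([.637,.048]);psi=.104;ex=np.array([np.cos(psi),np.sin(psi)]);ey=np.array([-ex[1],ex[0]])
d=back("scene",np.array([[400,183],[437,303],[597,138],[641,247]])/4+[170,170]-.3,.026)[:,:2]-O
print(np.c_[d@ex,d@ey].round(4))
t=np.array([.608,-.143])-O;print("tin",t@ex,t@ey)
E
```

```text
[[-0.1032 -0.0429]
 [-0.002  -0.0453]
 [-0.1024  0.1021]
 [-0.0064  0.0998]]
tin -0.04867152049636078 -0.18695743658002037
```

```bash
python3 -m creep '[[0.3,0,0.5,1.3,0.4],[0.6,0,1.0,1.5,0.4],[0.6,0,1.35,1.5,0.4],[0.6,0,1.42,1.5,0.4],[0.6,0,1.42,1.5,0.4]]'
python3 go.py -.052 -.056 .014 1.5708
```

```text
clock: 8.35
position: [0.5873, -0.0481, 0.0144]
tool_rot: [3.141, 0.0, 1.678]
force: [0.4, -0.6, -0.0]
grip_width: 0.0342
finger_force: 0.0
t 8.35 p [ 0.5873 -0.0481  0.0144] yaw 1.678 guide xy -0.0594 -0.0904 F [ 0.4 -0.6 -0. ] q7 0.44
row 0.573 0.126 0.007 0.021
```

```bash
python3 -m creep '[[0.2,0.08,0,0,0.4],[0.4,0.08,0,0,0.4],[0.55,0.08,0,0,0.4],[0.7,0.08,0,0,0.4],[0.85,0.08,0,0,0.4]]'
python3 go.py
python3 -m creep '[[0.1,0,0,0,0.4],[0.2,0,0,0,0.4],[0.3,0,0,0,0.4],[0.38,0,0,0,0.4],[0.42,0,0,0,0.4]]'
python3 go.py
```

```text
clock: 8.98
position: [0.5864, 0.0039, 0.0143]
tool_rot: [3.141, 0.001, 1.677]
force: [1.1, -6.4, 2.8]
grip_width: 0.0341
finger_force: 3.1
t 8.97 p [0.5864 0.0039 0.0143] yaw 1.677 guide xy -0.0549 -0.0386 F [ 1.1 -6.4  2.8] q7 0.36
clock: 9.6
position: [0.5837, 0.0289, 0.0143]
tool_rot: [3.141, 0.001, 1.677]
force: [0.7, -6.4, 2.6]
grip_width: 0.0343
finger_force: 3.2
t 9.6 p [0.5837 0.0289 0.0143] yaw 1.677 guide xy -0.055 -0.0135 F [ 0.7 -6.4  2.6] q7 0.33
```

```bash
python3 -m creep '[[0.04,0,0,0,0.4],[0.08,0,0,0,0.4],[0.11,0,0,0,0.4],[0.14,0,0,0,0.4],[0.14,0,0,0,0.4]]'
python3 go.py
python3 -m creep '[[0.03,0,0,0,0.4],[0.06,0,0,0,0.4],[0.06,0,0,0,0.4]]'
python3 go.py
```

```text
clock: 10.22
position: [0.5829, 0.0366, 0.0143]
tool_rot: [3.141, 0.002, 1.677]
force: [1.1, -8.2, 3.3]
grip_width: 0.0341
finger_force: 4.1
t 10.22 p [0.5829 0.0366 0.0143] yaw 1.677 guide xy -0.055 -0.0057 F [ 1.1 -8.2  3.3] q7 0.32
clock: 10.6
position: [0.583, 0.0368, 0.0144]
tool_rot: [3.14, 0.005, 1.675]
force: [5.0, -25.9, -0.2]
grip_width: 0.0339
finger_force: 12.7
t 10.6 p [0.583  0.0368 0.0144] yaw 1.675 guide xy -0.0549 -0.0055 F [  5.  -25.9  -0.2] q7 0.31
```

Flush on the eraser (26 N, stalled). Backing off and checking.

```bash
python3 -m creep '[[-0.2,0,0,0,0.4],[-0.4,0,0,0,0.4],[-0.4,0,-1,0,0.7],[-0.4,0,-1.8,-1,1],[-0.4,-0.6,-1.8,-2,1]]'
python3 go.py -.135 .07 .11 3.1416
python3 - <<'E'
from h import *
a=[]
for n,(r,c0) in dict(top=(195,190),scene=(160,230)).items():
    im=grab_frame(n); c=im[r:r+100,c0:c0+133]; a.append(cv2.resize(c,(399,300),interpolation=cv2.INTER_CUBIC))
cv2.imwrite("pics/p5.png",cv2.resize(np.hstack(a),(798,300)))
E
```

```text
clock: 11.22
position: [0.5516, 0.0136, 0.125]
tool_rot: [3.135, 0.002, 1.962]
force: [0.1, -0.3, -1.3]
grip_width: 0.0848
finger_force: 0.0
t 11.22 p [0.5516 0.0136 0.125 ] yaw 1.962 guide xy -0.0886 -0.0253 F [ 0.1 -0.3 -1.3] q7 0.51
row 1.743 -0.293 0.25 -9.195
```

View pics/p5.png

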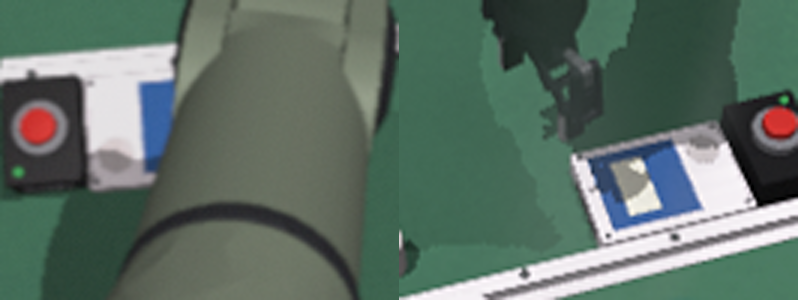

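The drive sits in the corner in both views. I'll give it one confirming nudge against the rail.

```bash
python3 -m creep '[[1.74,-0.29,0,-9.2,1],[1.74,-0.29,0,-9.2,1],[1.74,-0.29,0,-9.2,1],[1.74,-0.29,0,-9.2,1],[1.74,-0.29,0,-9.2,1]]'
python3 go.py -.135 .065 .011 3.1416
```

```text
clock: 11.95
position: [0.4936, 0.1038, 0.1219]
tool_rot: [3.141, -0.0, 2.9]
force: [-0.3, -0.2, -1.2]
grip_width: 0.0854
finger_force: 0.0
t 11.95 p [0.4936 0.1038 0.1219] yaw 2.9 guide xy -0.1368 0.0704 F [-0.3 -0.2 -1.2] q7 1.06
row -0.059 -0.074 1.849 -2.474
```

```bash
python3 -m creep '[[0,-0.07,0.5,-1.3,1],[0,-0.07,1.0,-2.47,1],[0,-0.07,1.6,-2.47,1],[0,-0.07,1.85,-2.47,1],[0,-0.07,1.85,-2.47,1]]'
python3 go.py -.114 .065 .011 3.1416
```

```text
clock: 12.58
position: [0.4922, 0.0994, 0.0105]
tool_rot: [-3.141, -0.001, -3.045]
force: [0.8, -0.4, -0.0]
grip_width: 0.0859
finger_force: 0.0
t 12.57 p [0.4922 0.0994 0.0105] yaw -3.045 guide xy -0.1386 0.0662 F [ 0.8 -0.4 -0. ] q7 1.31
row -0.411 -0.017 -0.008 -0.05
```

```bash
python3 -m creep '[[-0.15,0,0,0,1],[-0.27,0,0,0,1],[-0.36,0,0,0,1],[-0.42,0,0,0,1],[-0.45,0,0,0,1]]'
python3 go.py
```

```text
clock: 13.2
position: [0.5164, 0.102, 0.0107]
tool_rot: [-3.141, -0.006, -3.043]
force: [-23.8, -1.6, 18.8]
grip_width: 0.0855
finger_force: 12.0
t 13.2 p [0.5164 0.102  0.0107] yaw -3.043 guide xy -0.1143 0.0663 F [-23.8  -1.6  18.8] q7 1.32
```

```bash
python3 -m creep '[[0.15,0,0,0,1],[0.3,0,0,0,1],[0.3,0,-1,0,0.5],[0.3,0,-2,0,0],[0.3,0,-2,0,0]]'
python3 go.py -.050 .1873 .11 3.1416
python3 - <<'E'
from h import *
grab_frame("top"); 
for n in ("top","scene"):
    im=grab_frame(n); h=cv2.cvtColor(im,cv2.COLOR_BGR2HSV); m=(((h[...,0]<8)|(h[...,0]>172))&(h[...,1]>150)&(h[...,2]>120)).astype(np.uint8)
    _,_,st,ce=cv2.connectedComponentsWithStats(m); print(n,[(s[4],c.round(1)) for s,c in zip(st[1:],ce[1:]) if s[4]>20])
E
```

```text
clock: 13.82
position: [0.5034, 0.1008, 0.1349]
tool_rot: [3.14, 0.007, -3.045]
force: [0.8, -0.6, -0.7]
grip_width: 0.0319
finger_force: 0.0
t 13.82 p [0.5034 0.1008 0.1349] yaw -3.045 guide xy -0.1274 0.0664 F [ 0.8 -0.6 -0.7] q7 1.33
row -1.276 2.024 0.415 -0.051
top [(np.int32(275), array([455.5, 273.8]))]
scene [(np.int32(84), array([356.6, 200.2])), (np.int32(215), array([111.6, 224.9]))]
```

```bash
python3 -m creep '[[-1.28,2.02,0.2,0,0],[-1.28,2.02,0.2,0,0],[-1.28,2.02,0.2,0,0],[-1.28,2.02,0.4,0,0],[-1.28,2.02,0.4,0,0]]'
python3 go.py -.050 .1873 .09 3.1416
python3 - <<'E'
from h import *
a=[]
for n,(r,c0) in dict(top=(195,160),scene=(140,280)).items():
    im=grab_frame(n); c=im[r:r+100,c0:c0+133]; a.append(cv2.resize(c,(399,300),interpolation=cv2.INTER_CUBIC))
cv2.imwrite("pics/p6.png",np.hstack(a))
E
```

```text
clock: 14.6
position: [0.5648, 0.2269, 0.1048]
tool_rot: [-3.14, -0.003, -3.045]
force: [-0.1, -0.3, -0.3]
grip_width: 0.0001
finger_force: 0.0
t 14.6 p [0.5648 0.2269 0.1048] yaw -3.045 guide xy -0.0532 0.1854 F [-0.1 -0.3 -0.3] q7 1.17
row -0.053 0.032 0.247 -0.052
```

View pics/p6.png

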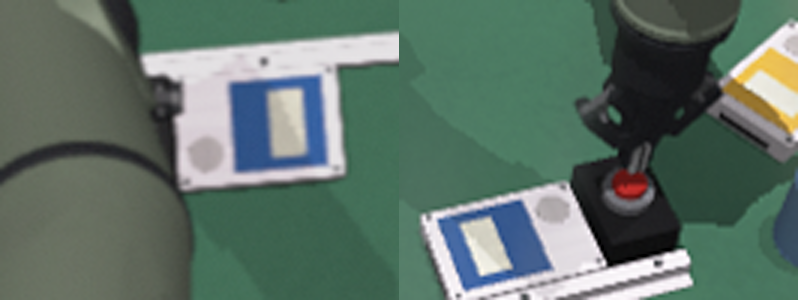

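The drive is square in its corner in both halves, and the shut fingertips are right over the red button at about (630,180). I'm pressing straight down in small steps.

```bash
python3 -m creep '[[-0.05,0.03,0.1,0,0],[-0.05,0.03,0.2,0,0],[-0.05,0.03,0.26,0,0],[-0.05,0.03,0.32,0,0],[-0.05,0.03,0.36,0,0]]'
python3 -m creep '[[0,0,0.04,0,0],[0,0,0.07,0,0],[0,0,0.07,0,0]]'
python3 go.py
```

```text
clock: 15.32
position: [0.5689, 0.2306, 0.0851]
tool_rot: [-3.141, -0.0, -3.044]
force: [0.3, 1.3, 0.8]
grip_width: -0.0002
finger_force: 0.6
clock: 15.7
position: [0.5689, 0.2306, 0.0812]
tool_rot: [-3.142, -0.0, -3.044]
force: [-0.7, -0.0, 3.5]
grip_width: 0.0001
finger_force: 1.8
t 15.7 p [0.5689 0.2306 0.0812] yaw -3.044 guide xy -0.0487 0.1887 F [-0.7 -0.   3.5] q7 1.16
```

```bash
python3 -m creep '[[0,0,0.04,0,0],[0,0,0.07,0,0],[0,0,0.07,0,0]]'
python3 -m creep '[[0,0,0.02,0,0],[0,0,0.04,0,0],[0,0,0.04,0,0]]'
```

```text
clock: 16.08
position: [0.5691, 0.2307, 0.0786]
tool_rot: [3.141, 0.001, -3.044]
force: [-10.2, -4.7, 32.8]
grip_width: -0.0002
finger_force: 16.6
clock: 16.45
position: [0.5694, 0.2308, 0.078]
tool_rot: [3.141, 0.002, -3.045]
force: [-21.6, -8.5, 64.9]
grip_width: 0.0003
finger_force: 32.5
```

The button is at its hard stop (65 N after about 6 mm of travel). I'm releasing and moving clear.

```bash
python3 -m creep '[[0,0,-0.1,0,0],[0,0,-0.4,0,0],[0,0,-1,0,0],[0,0,-2,0,0],[0,0,-2,0,0]]'
python3 -m creep '[[1,0,0,0,0],[2,0,0,0,0],[2.5,0,-0.5,0,0],[2.5,0,-0.5,0,0],[2.5,0,-0.5,0,0]]'
python3 - <<'E'
from h import *
print(status.observe()["force"])
a=[]
for n,(r,c0) in dict(top=(185,160),scene=(140,215)).items():
    im=grab_frame(n); c=im[r:r+150,c0:c0+200]; a.append(cv2.resize(c,(400,300),interpolation=cv2.INTER_CUBIC))
cv2.imwrite("pics/p7.png",np.hstack(a))
E
```

```text
clock: 17.08
position: [0.571, 0.2314, 0.1995]
tool_rot: [3.139, 0.007, -3.045]
force: [0.2, -0.1, -0.8]
grip_width: 0.0001
finger_force: 0.0
clock: 17.7
position: [0.4201, 0.2161, 0.2245]
tool_rot: [3.141, 0.001, -3.044]
force: [0.3, 0.5, -0.1]
grip_width: 0.0002
finger_force: 0.0
[ 0.2576666   0.52488271 -0.09119656]
```

View pics/p7.png

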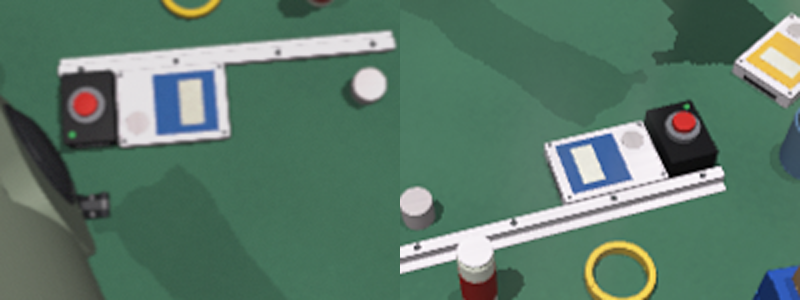

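The drive is flush with both the rail and the eraser, the button is up again at (85,104), the other things are where they were and the arm is clear.

```bash
python3 -c "
from workcell import bot; print(bot.job_done())"
```

```text
the job is handed in; nothing more can be done
None
```

I pushed the drive flush against the rail and the eraser, pressed the red button to its stop and let it come up, then moved the arm clear and handed the job in at about 18 s; the result of the judging was not shown.

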